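# Clear the capping machine's catch tray and hang up the basket

### The job

Two finished jars, the ones with blue caps on, wait in the catch tray of the capping machine. Set both down gently and upright in the wire basket, one on each side of its handle, while the basket stands on the bench; then lift the basket by its handle and hang it by the handle bar in the double hook of the rod stand, and let go. Leave the open jar standing in the tray and do not push aside the beaker, the cream bottle or the loose cap on the bench.

Things in the scene. Friction and masses are not known exactly. Their poses are not given: they have to be found in the camera images.
- jar_a_mid (a point): centre (25 mm above its underside) of one finished jar: white cylinder 40 mm across with a blue cap 43 mm across (the cap is the top 14 mm), 50 mm tall, about 60 g, standing in the tray. z is the jar's axis.
- jar_b_mid (a point): centre (25 mm above its underside) of the other finished jar, identical to jar_a. The three jars in the tray stand in a row along the tray's x, about 80 mm apart, in any order.
- open_jar_mid (a point): centre (22 mm above its underside) of the unfinished jar without cap: white, 40 mm across, open mouth, 44 mm tall. It stays standing in the tray.
- tray_floor (a point): centre of the upper face of the steel catch tray's floor, 4 mm above the bench. Tray 270 mm along its x, 180 mm along its y, walls 4 mm thick, rim 24 mm above the bench; fixed to the machine that rises on its -y side. The jars stand 0 to 30 mm to the +y side of its x axis, 80 mm apart.
- capper: cream and blue capping machine, fixed, with the tray; origin on the bench under the tray's centre, same axes as the tray. 300 mm wide along x, 380 mm tall; lower housing from y = -95 mm (70 mm tall), chute at its middle reaching to y = -75 mm, 50 mm up; blue head from y = -135 mm, 300 to 380 mm up.
- basket_floor (a point): centre of the upper face of the basket's floor, 4 mm above its underside. Loose wire basket, 210 mm along its x, 140 mm along its y, rim 45 mm above its underside, walls 4 mm. A stiff handle arch stands across the middle in its y-z plane; each half (+x and -x) has room for a jar, best 60 mm from the middle, by a gripper that closes along the basket's y.
- basket: the same basket, about 260 g empty; origin at the centre of its underside, same axes
- basket_bar (a point): centre of the basket's handle bar, 125 mm above the basket's underside, 121 mm above basket_floor, under the green sleeve. Round bar 12 mm thick, level and straight for 112 mm along the basket's y, rigid with the basket; z is the basket's up.
- hook_seat (a point): where the bar's centre lies when hung in the double hook, 210 mm above the bench. Two prongs along x, 8 mm thick, 64 mm apart along y, free ends to -x; the bar hangs across both, along y. Low flat at x = -12 to +12 mm, its top 6 mm below this point; tips at x = -24 mm and a slope behind at x = +28 mm rise to 16 mm above it. A gripper at the bar's middle fits between the prongs.
- stand: the fixed rod stand with the double hook; origin on the bench straight below hook_seat, same axes. Come from -x, bar 22 to 45 mm above its seat, so that the prongs pass between bar and jars, then lower. Black boss behind the prongs, x = 135 to 170 mm, 243 mm up; rod 16 mm thick at x = 150 mm, 304 mm tall; base plate 150 mm square, 14 mm thick, x = 60 to 210 mm.
- jug: bystander: cream bottle with black cap, 84 mm across, 150 mm tall; origin at the centre of its underside
- beaker: bystander: glass beaker 64 mm across, 80 mm tall; origin at the centre of its underside
- spare_cap: bystander: loose blue cap 43 mm across, 14 mm tall, on the bench; origin at the centre of its underside

How it is judged:
By the outcome, as a careful person would: the job done as asked, in the order asked, and still so for the second after the job is handed in, with the robot touching nothing.
It also fails if it takes over 72 s, if anything falls off the work surface, if the arm or the gripper's body presses on something with over 40 N, if the wrist force passes 120 N, or if a joint passes its speed limit or range.

### The arm

A 6-joint arm with a two-finger parallel gripper is mounted at the origin on the work surface. World frame = base frame: x ahead of the robot, y to its left, z up, the work surface at z = 0. Lengths are in m, angles in rad, forces in N, time in s.
With the tool pointing down it reaches from about 0.425 to 0.95 m from the base axis. Payload 3.5 kg.
Tool frame: the origin (TCP) lies at the very end of the fingers, on their centre line; the grasp point (between the pads) lies 19 mm behind it; z points along the fingers, y is the direction in which the jaws open and shut (so a half turn about z gives the same grasp; the last joint's range is limited). The gripper opens to 85 mm and grips with 20 to 120 N. Pads are 22 mm wide; open, the fingers measure 114 mm over their backs; the gripper's body (76 mm by 85 mm) begins 54 mm behind the grasp point. The pads swing forward as they close: fully open they stand 13 mm farther back than shut.
Start: joints at [1.179, 0.286, 1.577, -0, 1.279, -0.15], TCP at [0.162, 0.655, 0.231] pointing down, gripper open.
Joint ranges: [-2.77, 2.77], [-0.9, 2.22], [0.21, 2.48], [-1.53, 4.67], [0.24, 2.81], [-2.84, 2.84]. Speed limits (rad/s): [2.79, 2.79, 3.14, 3.14, 3.14, 3.14].

### API

Orientations are given as a unit quaternion [x, y, z, w].
In Python, from plant import ctrl, imaging gives the robot as it stands.
- The arm moves only by the shell command python3 -m creep 'ROWS' [OPENING] [FORCE]. ROWS is JSON, one flat list of numbers, 4 for each row, row after row: the shift along the tool's x, y, z in units of 25 mm (1.0 is 25 mm), then the turn about the tool's z in units of 5 degrees (1.0 is 5 degrees). A call has 1 to 20 rows; each row is the pose to reach, as a shift and turn from the pose commanded when the call began, along the tool's axes at that moment; what a row does not reach only later rows make up. A row lasts 1/12 s, in which the tool goes at most 41.7 mm and 7.16 degrees, less where a joint would pass 70% of its speed; a pose out of reach is approached as far as the arm can. A call with a gripper value outside its range is refused whole. OPENING is the closure in counts, from 0 (fully open) to 255 (shut), set as the call begins (- or left out, the last holds). The fingers move at their own pace and stop on an object; FORCE is the grip in N (left out, the last holds). Time passes only in rows, so rows that repeat a pose let the fingers close. It gives the time, the measured TCP pose, the force and the opening at its end, in the units of the state.
- ctrl.get_state(): the state, without advancing time (a new reading comes with each control period).
- imaging.read_camera(name): name is "side" or "top" or "wrist"; returns the picture (384x512x3 uint8, red, green, blue); there is no depth.
- imaging.camera_info(name): a dict with "intrinsics" (3x3 intrinsics, pixels), "origin" and "attitude" of the camera in the world. Camera axes: x right, y down, z forward; pixel columns grow to the right and rows downward; lengths in m; the calibration is good to about 2 mm. A picture is of the moment at which its call begins: read the wrist's pose just before it. camera_info takes no time and is no camera call; for the wrist camera it gives the pose at the moment of the call.
- ctrl.sign_off(): hands the job in, once; it reports no verdict.
Trained networks look in the newest picture that a camera, given by its name, has taken for a name from the list of things; names that differ only in an ending like _2 or _b are one class to them, and where a whole thing is asked for, a point or a joint stands for the part that bears it (a point fixed in the world has none). Each returns a list of dicts, best first, with "p" (0 to 1); they miss things now and then, are a little off and sometimes report something else, mostly with a low value. They report only what shows in the picture. A call takes as long as a camera call.
- imaging.silhouettes(camera, name): "mask" (384x512 bool, what is visible of it) and "uv" ([column, row] in pixels, amid what is visible of it).
The state is a dict: "time": time; "qpos": joint angles; "dq": joint speeds; "joint_efforts": joint torques, N m; "eef_pos": TCP position; "tcp_rot": TCP orientation; "contact_force": force on the tool from outside, world axes, zero at the start; "wrist_torque": the same for the moment, N m; "opening": opening from 0.0 (shut) to 1.0 (fully open).
Only numpy, scipy, OpenCV 4.12 (cv2) and the standard library are available. Lean on these libraries where they do the work, as an engineer would, in place of code of your own. Each camera call takes 0.05 s, during which the arm holds its last target.

## Working session

There is one attempt and no reset: what is moved stays moved. The work goes in short steps, Python scripts to look and compute and a shell command to move; the robot and the scene stay as the last step left them, time stands still between calls to the robot, and variables do not carry over. Pictures are saved under pics/ and viewed, and the job is handed in when it is done.

```bash
ls; mkdir -p pics; python3 - <<'E'
from plant import ctrl, imaging
import cv2, numpy as np
print(ctrl.get_state())
for n in ["side","top","wrist"]:
    im=imaging.read_camera(n); cv2.imwrite(f"pics/{n}0.png",im[:,:,::-1])
    print(n,imaging.camera_info(n))
E
```

```text
pics
{'time': 0.0, 'qpos': array([ 1.17896662e+00,  2.87212810e-01,  1.57816799e+00, -1.70205681e-05,
        1.27859237e+00, -1.49975505e-01]), 'dq': array([ 0.00034534, -0.00018535,  0.00097137,  0.00022834, -0.00133746,
        0.00142214]), 'joint_efforts': array([ 5.75580816e-04, -4.05975723e+01, -2.92629665e+01, -9.76253182e-05,
        5.66947521e-03, -7.86776297e-07]), 'eef_pos': array([0.161372  , 0.6547549 , 0.22992062]), 'tcp_rot': array([ 1.20630059e-01,  9.92696818e-01, -1.14902831e-03, -3.10664791e-04]), 'contact_force': array([-0.22066121,  0.32219845,  0.35015497]), 'wrist_torque': array([ 0.0051591 , -0.01366551,  0.02079571]), 'opening': 1.0008876465706797}
side {'intrinsics': array([[353.54414062,   0.        , 258.95471449],
       [  0.        , 353.54414062, 195.71159296],
       [  0.        ,   0.        ,   1.        ]]), 'origin': array([ 0.91114835, -0.52191868,  0.73133091]), 'attitude': array([ 0.87780611,  0.269265  , -0.11417308, -0.37936433])}
top {'intrinsics': array([[359.16263991,   0.        , 258.12303163],
       [  0.        , 359.16263991, 184.85289507],
       [  0.        ,   0.        ,   1.        ]]), 'origin': array([0.45308125, 0.01888803, 1.11207981]), 'attitude': array([-0.69851055,  0.71321237, -0.04309856,  0.03941611])}
wrist {'intrinsics': array([[335.21485742,   0.        , 258.11005139],
       [  0.        , 335.21485742, 185.29208372],
       [  0.        ,   0.        ,   1.        ]]), 'origin': array([0.0822749 , 0.67303545, 0.37216507]), 'attitude': array([0.77722219, 0.60790306, 0.09950533, 0.12836755])}
```

View pics/top0.png

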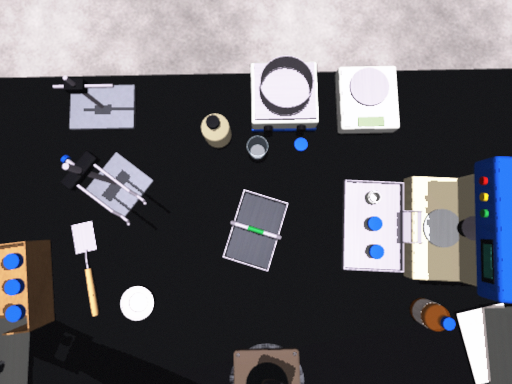

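View pics/side0.png

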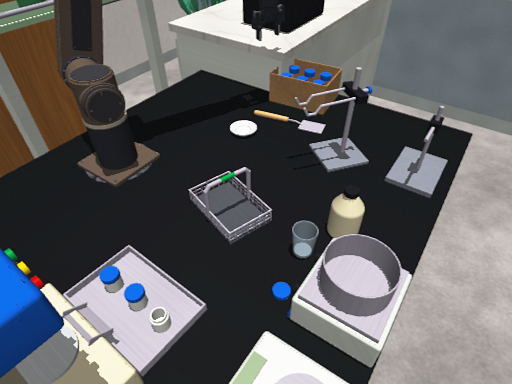

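View pics/wrist0.png

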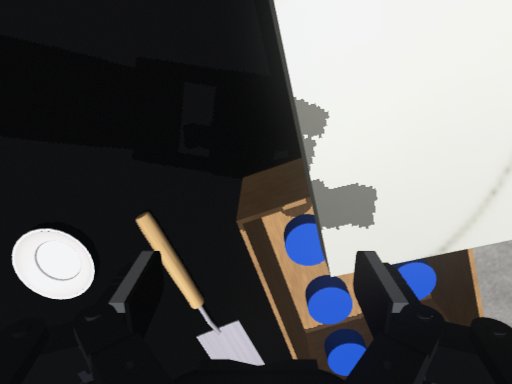

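```bash
cat > h.py <<'E'
from plant import ctrl, imaging
import cv2, numpy as np
from scipy.spatial.transform import Rotation as R
def ci(n):
    c=imaging.camera_info(n); return np.array(c["intrinsics"]),np.array(c["origin"]),R.from_quat(c["attitude"]).as_matrix()
def proj(n,P,c=None):
    K,o,A=c or ci(n); q=(np.atleast_2d(P)-o)@A@K.T; return q[:,:2]/q[:,2:]
def ray(n,uv,c=None):
    K,o,A=c or ci(n); d=A@np.linalg.inv(K)@np.array([uv[0],uv[1],1.]); return o,d/np.linalg.norm(d)
def onz(n,uv,z,c=None):
    o,d=ray(n,uv,c); return o+d*(z-o[2])/d[2]
def tri(obs):
    M=np.zeros((3,3));b=np.zeros(3)
    for o,d in obs:
        Q=np.eye(3)-np.outer(d,d);M+=Q;b+=Q@o
    p=np.linalg.solve(M,b); return p,[np.linalg.norm((np.eye(3)-np.outer(d,d))@(p-o)) for o,d in obs]
def snap(n,f,scale=1,crop=None):
    im=imaging.read_camera(n)[:,:,::-1]
    if crop: x0,y0,x1,y1=crop; im=im[y0:y1,x0:x1]
    cv2.imwrite(f"pics/{f}.png",cv2.resize(im,None,fx=scale,fy=scale,interpolation=cv2.INTER_CUBIC)); 
E
python3 - <<'E'
from h import *
print(proj("top",[[0,0,0],[.5,.3,0]]))
import pickle
D={}
for cam in ["top","side"]:
    imaging.read_camera(cam)
    for n in ["jar_a_mid","open_jar_mid","basket","basket_bar","stand","jug","beaker","spare_cap","tray_floor"]:
        r=imaging.silhouettes(cam,n); D[cam,n]=r
        for d in r[:4]:
            v,u=np.nonzero(d["mask"]); print(cam,n,round(d["p"],2),np.round(d["uv"],1),len(u),(u.min(),v.min(),u.max(),v.max()) if len(u) else "")
pickle.dump(D,open("d.pkl","wb"))
print(ctrl.get_state()["time"])
E
```

```text
[[266.31550121 382.59486305]
 [165.27626311 213.62207811]]
top jar_a_mid 0.47 [372.7 221.6] 222 (np.int64(364), np.int64(216), np.int64(382), np.int64(229))
top jar_a_mid 0.19 [298.9 142.5] 123 (np.int64(295), np.int64(138), np.int64(307), np.int64(150))
top open_jar_mid 0.58 [368.8 197.8] 163 (np.int64(365), np.int64(190), np.int64(380), np.int64(203))
top basket 0.73 [255.6 225.8] 3454 (np.int64(223), np.int64(189), np.int64(287), np.int64(269))
top basket_bar 0.7 [255.3 148.7] 378 (np.int64(247), np.int64(136), np.int64(268), np.int64(158))
top basket_bar 0.56 [255.9 230.3] 3403 (np.int64(223), np.int64(189), np.int64(287), np.int64(270))
top stand 0.76 [112.9 179.9] 3520 (np.int64(61), np.int64(151), np.int64(153), np.int64(223))
top stand 0.32 [441.  229.1] 17367 (np.int64(342), np.int64(156), np.int64(511), np.int64(302))
top jug 0.96 [217.1 128.9] 799 (np.int64(201), np.int64(113), np.int64(231), np.int64(146))
top beaker 0.56 [258.9 148.3] 405 (np.int64(247), np.int64(135), np.int64(268), np.int64(158))
top spare_cap 0.7 [257.  228.1] 3372 (np.int64(224), np.int64(190), np.in
[... 901 characters left out ...]
), np.int64(299))
side stand 0.71 [343.2 140.1] 2486 (np.int64(294), np.int64(67), np.int64(372), np.int64(171))
side stand 0.24 [230.4 202.6] 3636 (np.int64(189), np.int64(167), np.int64(270), np.int64(243))
side jug 0.68 [344.7 212.5] 1414 (np.int64(327), np.int64(184), np.int64(363), np.int64(237))
side beaker 0.76 [302.1 237.1] 775 (np.int64(292), np.int64(221), np.int64(317), np.int64(257))
side spare_cap 0.8 [283.6 291.1] 305 (np.int64(272), np.int64(281), np.int64(289), np.int64(300))
side spare_cap 0.29 [341.6 139.7] 2380 (np.int64(294), np.int64(67), np.int64(371), np.int64(171))
side tray_floor 0.66 [ 88.2 323.9] 18897 (np.int64(0), np.int64(246), np.int64(205), np.int64(383))
1.15
```

```bash
python3 - <<'E'
import cv2
a=cv2.imread("pics/top0.png"); 
cv2.imwrite("pics/z1.png",cv2.resize(a[140:240,40:190],None,fx=5,fy=5,interpolation=cv2.INTER_CUBIC))
cv2.imwrite("pics/z2.png",cv2.resize(a[180:280,215:300],None,fx=6,fy=6,interpolation=cv2.INTER_CUBIC))
a=cv2.imread("pics/side0.png"); 
cv2.imwrite("pics/z3.png",cv2.resize(a[60:180,260:390],None,fx=5,fy=5,interpolation=cv2.INTER_CUBIC))
E
```

```text
(no output)
```

View pics/z1.png

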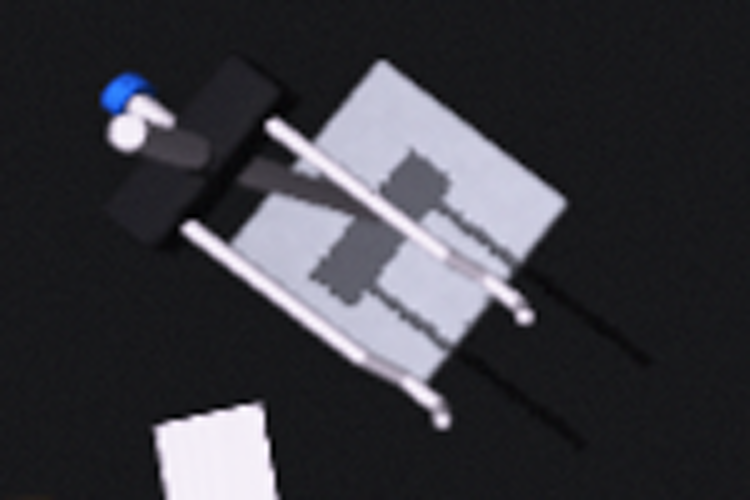

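View pics/z2.png

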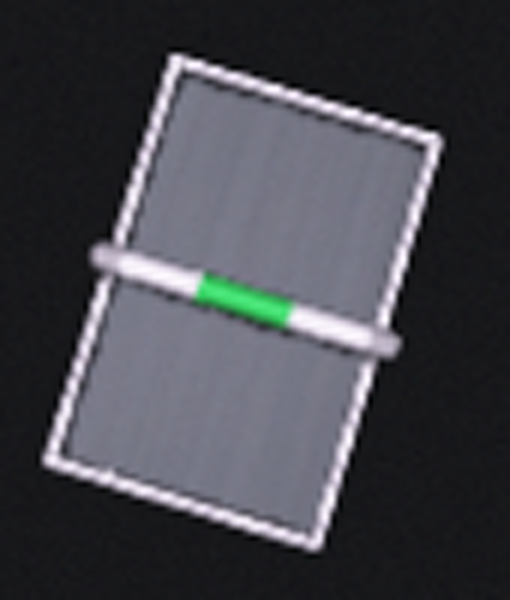

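View pics/z3.png

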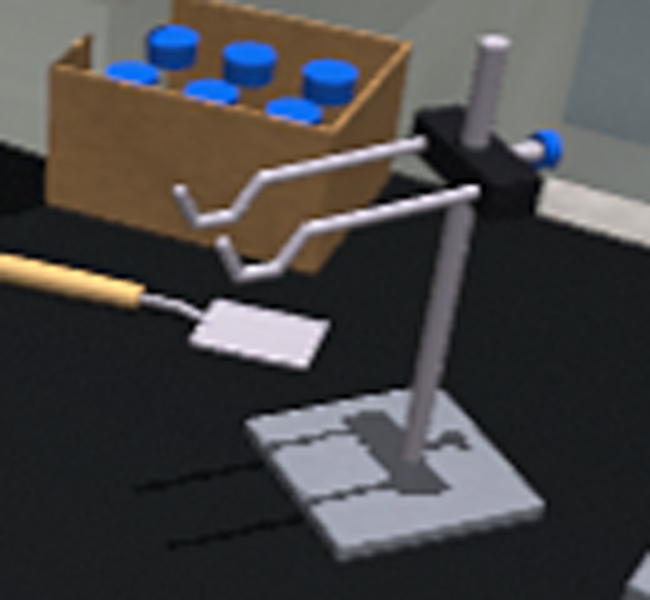

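```bash
cat > fit.py <<'E'
from h import *
from scipy.optimize import least_squares
C={n:ci(n) for n in["top","side"]}
def fit(pts,x0):
    def f(p):
        c,s=np.cos(p[2]),np.sin(p[2]); r=[]
        for cam,P,uv in pts:
            W=[p[0]+c*P[0]-s*P[1],p[1]+s*P[0]+c*P[1],P[2]]
            r+=list(proj(cam,W,C[cam])[0]-uv)
        return np.array(r)
    q=least_squares(f,x0,loss="soft_l1"); return q.x,f(q.x).reshape(-1,2)
def z(u,v,s,ox,oy): return np.array([ox+(u+.5)/s-.5,oy+(v+.5)/s-.5])
E
python3 - <<'E'
from fit import *
T=lambda u,v:z(u,v,5,40,140)
S=lambda u,v:z(u,v,5,260,60)
pts=[("top",(210,75,.014),T(382,60)),("top",(60,-75,.014),T(432,378)),("top",(210,-75,.014),T(567,203))]
# work out labels: robot-far corner etc.
m=lambda x,y,zz:(x/1000,y/1000,zz)
for name,u,v in [("c1",382,60),("c2",567,203),("c3",432,378)]:
    print(name,onz("top",T(u,v),.014))
print("tips",onz("top",T(525,316),.226),onz("top",T(442,420),.226))
# stand +x dir = tip->boss. y left of it
t1=onz("top",T(525,316),.226);t2=onz("top",T(442,420),.226)
print(np.linalg.norm(t1-t2))
Z=lambda u,v:z(u,v,6,215,180)
for u,v in[(176,60),(440,138),(318,545),(50,462)]: print("bk",onz("top",Z(u,v),.045))
b=[("top",(.105,.070,.045),Z(176,60)),("top",(.105,-.070,.045),Z(440,138)),("top",(-.105,-.070,.045),Z(318,545)),("top",(-.105,.070,.045),Z(50,462)),("top",(0,0,.128),Z(244,302))]
print(fit(b,[.45,0,0]))
print("sleeve",onz("top",Z(244,302),.128))
E
```

```text
c1 [0.69491398 0.45111678 0.014     ]
c2 [0.60290203 0.33514497 0.014     ]
c3 [0.49711414 0.41581366 0.014     ]
tips [0.51816599 0.2940455  0.226     ] [0.46798359 0.3338448  0.226     ]
0.0640488700043257
bk [0.5648319  0.05471514 0.045     ]
bk [ 0.52325201 -0.07550578  0.045     ]
bk [ 0.3269359  -0.01024809  0.045     ]
bk [0.36932326 0.11928831 0.045     ]
(array([ 0.44596369,  0.02233931, -0.31909924]), array([[-0.4006082 , -0.92127748],
       [ 0.51955059, -0.16238382],
       [ 0.34448995,  0.91605619],
       [-0.83773272,  0.40064317],
       [ 0.21654589, -0.25658301]]))
sleeve [0.44528403 0.02294185 0.128     ]
```

```bash
python3 - <<'E'
from fit import *
import pickle
D=pickle.load(open("d.pkl","rb"))
# blue cap centres in both views via colour
ims={n:cv2.imread(f"pics/{n}0.png") for n in["top","side"]}
for n in ims:
    hsv=cv2.cvtColor(ims[n],cv2.COLOR_BGR2HSV); m=cv2.inRange(hsv,(105,150,80),(130,255,255))
    k,l,st,ce=cv2.connectedComponentsWithStats(m)
    for i in range(1,k):
        if st[i,4]>30: print(n,st[i],np.round(ce[i],1),onz(n,ce[i],.052).round(4))
T=lambda u,v:z(u,v,5,40,140); S=lambda u,v:z(u,v,5,260,60)
x,y,w=.508,.3328,np.radians(51.6)
c,s=np.cos(w),np.sin(w)
wd=lambda P:[x+c*P[0]-s*P[1],y+s*P[0]+c*P[1],P[2]]
for P,uv in [((-.024,-.032,.222),S(221,241)),((-.024,.032,.222),S(180,188)),((.06,-.075,.014),S(340,550)),((.06,.075,.014),S(245,422)),((.21,-.075,.014),S(543,503)),((.15,0,.304),S(493,42)),((-.012,-.032,.2),S(240,275)),((-.012,.032,.2),S(200,221)),((.012,-.032,.2),S(275,268))]:
    print(P,uv.round(1),proj("side",wd(P))[0].round(1))
print("basket side proj", [proj("side",p)[0].round(1) for p in ([.446,.0223,.128],)])
for n in["jug","beaker","spare_cap","open_jar_mid"]:
    i=1 if n=="spare_cap" else 0
    v,u=np.nonzero(D["top",n][i]["mask"]); a=((u.min()+u.max())/2,(v.min()+v.max())/2)
    v,u=np.nonzero(D["side",n][0]["mask"]); b=((u.min()+u.max())/2,(v.min()+v.max())/2)
    print(n,tri([ray("top",a),ray("side",b)]))
E
python3 - <<'E'
import cv2
a=cv2.imread("pics/top0.png"); 
cv2.imwrite("pics/z4.png",cv2.resize(a[170:280,335:435],None,fx=6,fy=6,interpolation=cv2.INTER_CUBIC)[:600])
E
```

```text
top [273 129  24   2  47] [284.3 129.5] [ 0.7445 -0.0706  0.052 ]
top [294 137  14  15 168] [300.5 143.8] [ 0.6993 -0.1181  0.052 ]
top [ 60 154  10   9  50] [ 63.9 157.8] [0.6707 0.5913 0.052 ]
top [ 481  156   31  148 3064] [500.6 225.1] [ 0.4434 -0.6986  0.052 ]
top [367 217  15  13 154] [374.1 223.1] [ 0.4572 -0.3265  0.052 ]
top [369 245  15  14 164] [375.7 251.2] [ 0.3757 -0.3263  0.052 ]
top [  4 254  17  15 206] [ 11.5 261. ] [0.3705 0.7297 0.052 ]
top [  4 279  17  16 211] [ 12.5 286.8] [0.2975 0.7227 0.052 ]
top [  5 305  18  17 227] [ 13.4 313.3] [0.2239 0.7159 0.052 ]
top [442 317  14  14 157] [448.6 323.4] [ 0.1687 -0.5221  0.052 ]
side [281  65  19  12 108] [291.6  70.6] [0.1741 0.8371 0.052 ]
side [297  68  18  13 115] [306.9  74.1] [0.248 0.844 0.052]
side [313  72  18  13 119] [323.2  77.7] [0.3234 0.8527 0.052 ]
side [   0  248   64  130 4411] [ 21.7 315.3] [ 0.3077 -0.4948  0.052 ]
side [ 99 266  21  18 281] [109.2 274.5] [ 0.3758 -0.3292  0.052 ]
side [272 281  19  20 296] [281.1 290.3] [ 0.7186 -0.1457  0.052 ]
side [124 283  21  20 305] [134.2 292.5] [ 0.4579 -0
[... 312 characters left out ...]
(-0.012, -0.032, 0.2) [307.6 114.6] [307.5 115.8]
(-0.012, 0.032, 0.2) [299.6 103.8] [299.1 105.2]
(0.012, -0.032, 0.2) [314.6 113.2] [315.2 114.5]
basket side proj [array([227.3, 177. ])]
jug (array([0.74089239, 0.13279677, 0.07816204]), [np.float64(0.0003967570962574908), np.float64(0.0003967570962574787)])
beaker (array([0.69242606, 0.01081032, 0.05267194]), [np.float64(0.0011876388282134394), np.float64(0.0011876388282134674)])
spare_cap (array([ 0.7071804 , -0.12507104,  0.01340061]), [np.float64(0.0004694861994083821), np.float64(0.0004694861994083814)])
open_jar_mid (array([ 0.53669185, -0.33568218,  0.02618898]), [np.float64(0.0014042794615641695), np.float64(0.0014042794615642285)])
```

View pics/z4.png

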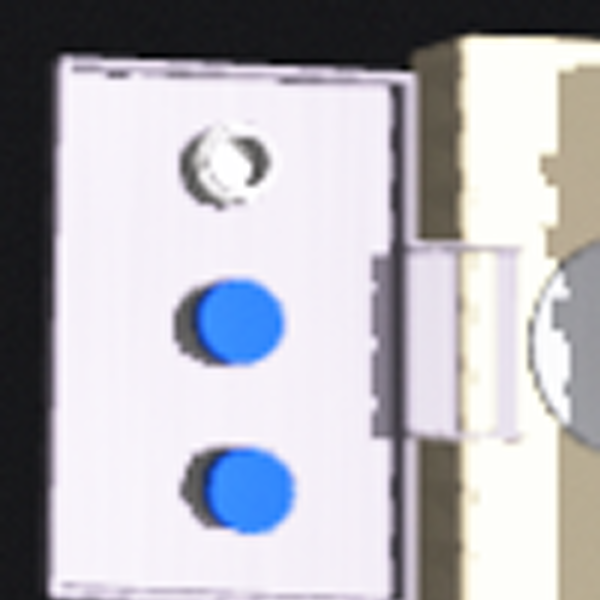

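```bash
cat >> h.py <<'E'
def go(*wps):
    """wps: (x,y,z,yaw_deg of tool y). prints rows from current measured pose"""
    s=ctrl.get_state(); p=np.array(s["eef_pos"]); M=R.from_quat(s["tcp_rot"]).as_matrix()
    y0=np.degrees(np.arctan2(M[1,1],M[0,1])); pv=p
    print("t",round(s["time"],2),"at",p.round(4),"yaw",round(y0,2),"tilt",np.degrees(np.arccos(-M[2,2])).round(2),"op",round(s["opening"],3),"F",np.round(s["contact_force"],1),"q",np.round(s["qpos"],2))
    for w in wps:
        d=M.T@(np.array(w[:3])-p)/.025
        t=-((w[3]-y0+180)%360-180)/5 
        print(w,"->",np.round(d,2),"turn",round(t,2),"rows",round(np.linalg.norm(np.array(w[:3])-pv)/.0417,1),"turnrows",round(abs(t)*5/7.16,1)); pv=np.array(w[:3])
E
python3 -c "
from h import *
go((.38,.38,.24,30),(.446,.0225,.19,-18.3),(.446,.0225,.106,-18.3))"
```

```text
t 1.15 at [0.1616 0.6554 0.2313] yaw 76.15 tilt 0.0 op 1.003 F [ 0.4 -0.1 -0.7] q [ 1.18  0.29  1.58 -0.    1.28 -0.15]
(0.38, 0.38, 0.24, 30) -> [-11.12  -8.6   -0.35] turn 9.23 rows 8.4 turnrows 6.4
(0.446, 0.0225, 0.19, -18.3) -> [-17.11 -21.85   1.65] turn 18.89 rows 8.8 turnrows 13.2
(0.446, 0.0225, 0.106, -18.3) -> [-17.11 -21.85   5.01] turn 18.89 rows 2.0 turnrows 13.2
```

```bash
python3 -m creep '[-11.1,-8.6,-0.35,9, -11.1,-8.6,-0.35,9, -11.1,-8.6,-0.35,9, -11.1,-8.6,-0.35,9, -11.1,-8.6,-0.35,9, -11.1,-8.6,-0.35,9, -11.1,-8.6,-0.35,9, -11.1,-8.6,-0.35,9, -11.1,-8.6,-0.35,9, -17.1,-21.85,1.65,18.9, -17.1,-21.85,1.65,18.9, -17.1,-21.85,1.65,18.9, -17.1,-21.85,1.65,18.9, -17.1,-21.85,1.65,18.9, -17.1,-21.85,1.65,18.9, -17.1,-21.85,1.65,18.9, -17.1,-21.85,1.65,18.9, -17.1,-21.85,1.65,18.9, -17.1,-21.85,1.65,18.9, -17.1,-21.85,1.65,18.9]' 0 40; python3 -c "
from h import *
snap('wrist','w1')
go((.446,.0225,.106,-18.3))
print(proj('wrist',[[.4455,.0225,.131]]))"
```

```text
time: 2.82
eef_pos: [0.4459, 0.0211, 0.19]
tcp_rot: [0.812, 0.584, -0.0, -0.0]
contact_force: [0.3, -0.2, -0.2]
opening: 1.002
t 2.87 at [0.4458 0.0222 0.1901] yaw -18.47 tilt 0.03 op 1.002 F [0.4 0.8 0.3] q [-0.18 -0.2   2.16  0.    1.18  0.14]
(0.446, 0.0225, 0.106, -18.3) -> [0.01 0.   3.36] turn -0.03 rows 2.0 turnrows 0.0
[[255.23805536 204.37696669]]
```

View pics/w1.png

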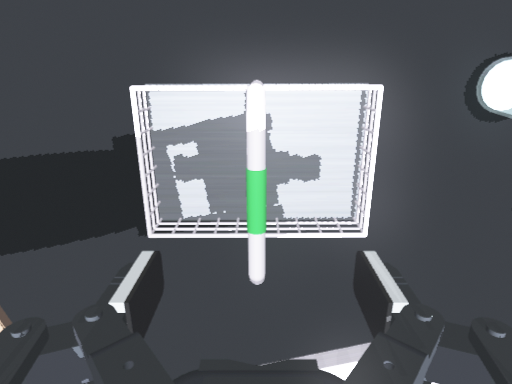

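```bash
python3 -m creep '[0,0,1.2,0, 0,0,2.4,0, 0,0,3.1,0, 0,0,3.36,0, 0,0,3.36,0]' 0 60; python3 -m creep '[0,0,0,0, 0,0,0,0, 0,0,0,0, 0,0,0,0, 0,0,0,0, 0,0,0,0, 0,0,0,0, 0,0,0,0]' 255 60;  python3 -c "
from h import *
go((.446,.0225,.14,-18.3))"
```

```text
time: 3.28
eef_pos: [0.4444, 0.0241, 0.1045]
tcp_rot: [0.81, 0.586, -0.001, -0.001]
contact_force: [0.6, -0.4, -0.5]
opening: 1.001
time: 3.95
eef_pos: [0.446, 0.0226, 0.1066]
tcp_rot: [0.811, 0.585, 0.0, 0.0]
contact_force: [-2.2, 0.5, 3.9]
opening: 0.118
t 3.95 at [0.446  0.0226 0.1066] yaw -18.36 tilt 0.01 op 0.118 F [-2.2  0.5  3.9] q [-0.18 -0.08  2.22  0.    1.    0.14]
(0.446, 0.0225, 0.14, -18.3) -> [-0.    0.   -1.34] turn -0.01 rows 0.8 turnrows 0.0
```

```bash
python3 -c "
from h import *
go((.446,.0225,.14,-18.3),(.50,.05,.14,51.6),(.50,.05,.108,51.6))"
```

```text
t 3.95 at [0.446  0.0226 0.1066] yaw -18.36 tilt 0.01 op 0.118 F [-2.2  0.5  3.9] q [-0.18 -0.08  2.22  0.    1.    0.14]
(0.446, 0.0225, 0.14, -18.3) -> [-0.    0.   -1.34] turn -0.01 rows 0.8 turnrows 0.0
(0.5, 0.05, 0.14, 51.6) -> [ 1.72  1.71 -1.34] turn -13.99 rows 1.5 turnrows 9.8
(0.5, 0.05, 0.108, 51.6) -> [ 1.72  1.71 -0.06] turn -13.99 rows 0.8 turnrows 9.8
```

```bash
python3 -m creep '[0,0,-0.4,0, 0,0,-0.9,0, 0,0,-1.3,0, 0.1,0.1,-1.34,-0.7, 0.3,0.3,-1.34,-1.9, 0.4,0.4,-1.34,-3.2, 0.6,0.6,-1.34,-4.5, 0.75,0.75,-1.34,-5.8, 0.9,0.9,-1.34,-7.1, 1.05,1.05,-1.34,-8.4, 1.2,1.2,-1.34,-9.7, 1.35,1.35,-1.34,-11, 1.5,1.5,-1.34,-12.2, 1.65,1.65,-1.34,-13.2, 1.72,1.71,-1.34,-13.8, 1.72,1.71,-1.34,-14, 1.72,1.71,-1.0,-14, 1.72,1.71,-0.6,-14, 1.72,1.71,-0.3,-14, 1.72,1.71,-0.2,-14]';  python3 -c "
from h import *
snap('side','s2',2,(140,120,390,380))
go((.5,.05,.106,51.6))"
```

```text
time: 5.62
eef_pos: [0.4981, 0.05, 0.1085]
tcp_rot: [0.329, 0.944, -0.001, -0.002]
contact_force: [-0.6, 0.0, -2.6]
opening: 0.115
t 5.67 at [0.4983 0.05   0.1086] yaw 51.61 tilt 0.25 op 0.114 F [-0.   0.5 -3.1] q [-0.1   0.04  2.09 -0.    1.01 -1.  ]
(0.5, 0.05, 0.106, 51.6) -> [-0.06  0.04  0.11] turn 0.0 rows 0.1 turnrows 0.0
```

View pics/s2.png

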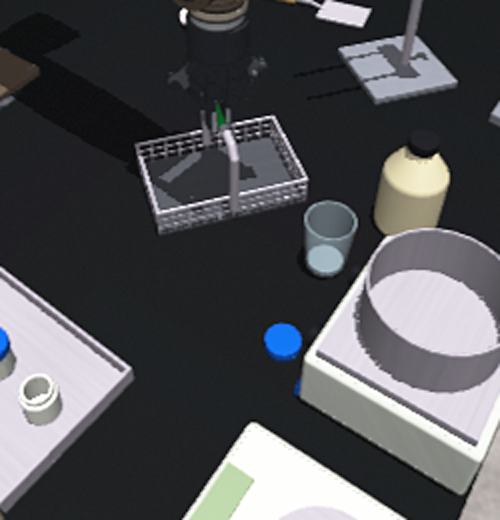

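```bash
python3 -m creep '[0,0,0.05,0, 0,0,0.09,0, 0,0,0.09,0]'; python3 -m creep '[0,0,0,0, 0,0,0,0, 0,0,0,0, 0,0,0,0, 0,0,0,0, 0,0,-0.8,0, 0,0,-2,0, 0,0,-3.5,0,0,0,-3.5,0]' 0;  python3 -c "
from h import *
snap('top','t3',6,(205,160,315,260))
go((.42,-.20,.20,0),(.3757,-.3277,.14,-90),(.3757,-.3277,.012,-90))"
```

```text
time: 5.92
eef_pos: [0.5002, 0.0499, 0.1089]
tcp_rot: [0.329, 0.944, 0.0, 0.0]
contact_force: [-0.1, 0.4, -1.7]
opening: 0.119
time: 6.67
eef_pos: [0.5044, 0.0496, 0.2047]
tcp_rot: [0.328, 0.945, 0.002, 0.007]
contact_force: [1.3, 0.2, 1.2]
opening: 1.0
t 6.72 at [0.5031 0.0497 0.2017] yaw 51.66 tilt 0.61 op 1.002 F [-0.6  0.3 -0. ] q [-0.1  -0.07  2.02 -0.    1.18 -1.  ]
(0.42, -0.2, 0.2, 0) -> [-3.59 -9.9   0.04] turn 10.33 rows 6.3 turnrows 7.2
(0.3757, -0.3277, 0.14, -90) -> [ -5.35 -15.02   2.43] turn 28.33 rows 3.5 turnrows 19.8
(0.3757, -0.3277, 0.012, -90) -> [ -5.3  -15.04   7.55] turn 28.33 rows 3.1 turnrows 19.8
```

View pics/t3.png

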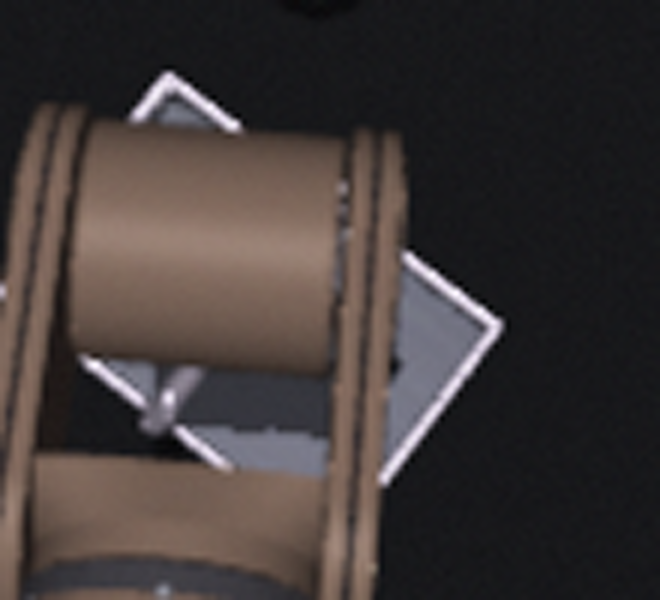

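```bash
python3 -m creep '[-0.3,-0.8,0,1.4, -0.9,-2.4,0,2.8, -1.5,-4,0.3,4.3, -2,-5.6,0.6,5.7, -2.6,-7,1,7.1, -3.1,-8.5,1.3,8.6, -3.6,-9.8,1.6,10, -4,-11,1.9,11.4, -4.5,-12.2,2.1,12.9, -4.9,-13.4,2.2,14.3, -5.2,-14.3,2.26,15.7, -5.4,-14.8,2.26,17.2, -5.5,-14.9,2.26,18.6, -5.5,-14.9,2.26,20, -5.5,-14.9,2.26,21.5, -5.5,-14.9,2.26,22.9, -5.5,-14.9,2.26,24.3, -5.5,-14.9,2.26,25.7, -5.5,-14.9,2.26,27.1, -5.5,-14.9,2.26,28.3]' 0;  python3 -m creep '[0,0,0,0.1,0,0,0,0.1,0,0,0,0.1]'; python3 -c "
from h import *
snap('wrist','w3')
go((.3757,-.3277,.012,-90))
print(proj('wrist',[[.3757,-.3277,.054],[.4575,-.3278,.054]]))"
```

```text
time: 8.38
eef_pos: [0.3762, -0.3269, 0.1386]
tcp_rot: [1.0, -0.002, -0.001, -0.001]
contact_force: [0.9, -0.3, -0.2]
opening: 1.0
time: 8.63
eef_pos: [0.3764, -0.3271, 0.1393]
tcp_rot: [1.0, -0.002, -0.0, -0.0]
contact_force: [0.6, 0.1, -0.6]
opening: 1.001
t 8.68 at [ 0.3765 -0.3272  0.1394] yaw -90.25 tilt 0.04 op 1.002 F [-0.4  0.1 -0. ] q [-0.92 -0.01  2.08 -0.    1.07  0.66]
(0.3757, -0.3277, 0.012, -90) -> [-0.03  0.02  5.1 ] turn -0.05 rows 3.1 turnrows 0.0
[[256.55272852 194.98842049]
 [255.74726456  76.06913895]]
```

View pics/w3.png

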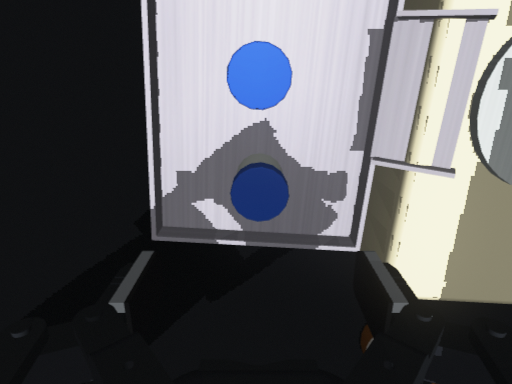

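```bash
python3 -m creep '[0,0.1,0.6,0, 0,0.1,1.8,0, 0,0.1,3,0, 0,0.1,4,0, 0,0.1,4.6,0, 0,0.1,4.95,0, 0,0.1,5,0, 0,0.1,5,0, 0,0.1,5,0]' 0 35;  python3 -m creep '[0,0,0,0,0,0,0,0,0,0,0,0,0,0,0,0,0,0,0,0,0,0,0,0,0,0,0,0]' 255 35; python3 -c "
from h import *
x,y,a=.5,.05,np.radians(51.6)
s=[(x+k*.06*np.cos(a),y+k*.06*np.sin(a)) for k in(1,-1)]; print(s)
go((.3765,-.33,.16,-90),(s[1][0],s[1][1],.16,-38.4),(s[1][0],s[1][1],.03,-38.4),(s[0][0],s[0][1],.16,-38.4))"
```

```text
time: 9.43
eef_pos: [0.3774, -0.3309, 0.0161]
tcp_rot: [1.0, -0.003, 0.001, 0.001]
contact_force: [0.4, 0.2, -0.3]
opening: 0.998
time: 10.02
eef_pos: [0.377, -0.3302, 0.0157]
tcp_rot: [1.0, -0.003, 0.0, 0.0]
contact_force: [-0.5, 1.9, 5.3]
opening: 0.488
[(np.float64(0.5372688668166986), np.float64(0.09702160743955039)), (np.float64(0.4627311331833014), np.float64(0.0029783925604496136))]
t 10.02 at [ 0.377  -0.3302  0.0157] yaw -90.35 tilt 0.03 op 0.488 F [-0.5  1.9  5.3] q [-0.92  0.2   2.13  0.    0.81  0.65]
(0.3765, -0.33, 0.16, -90) -> [-0.02 -0.01 -5.77] turn -0.07 rows 3.5 turnrows 0.0
(np.float64(0.4627311331833014), np.float64(0.0029783925604496136), 0.16, -38.4) -> [  3.35 -13.35  -5.77] turn -10.39 rows 8.2 turnrows 7.3
(np.float64(0.4627311331833014), np.float64(0.0029783925604496136), 0.03, -38.4) -> [  3.35 -13.35  -0.57] turn -10.39 rows 3.1 turnrows 7.3
(np.float64(0.5372688668166986), np.float64(0.09702160743955039), 0.16, -38.4) -> [  6.31 -17.13  -5.77] turn -10.39 rows 4.2 turnrows 7.3
```

```bash
python3 -m creep '[0,0,-0.5,0, 0,0,-1.5,0, 0,0,-3,0, 0,0,-4.3,0, 0.1,-0.4,-5.3,-0.3, 0.4,-1.6,-5.7,-1.2, 0.8,-3,-5.77,-2.3, 1.15,-4.6,-5.77,-3.5, 1.5,-6.2,-5.77,-4.7, 1.95,-7.8,-5.77,-5.9, 2.35,-9.4,-5.77,-7.2, 2.7,-10.8,-5.77,-8.4, 3,-12,-5.77,-9.4, 3.2,-12.8,-5.77,-10.1, 3.3,-13.2,-5.77,-10.4, 3.35,-13.35,-5.77,-10.4, 3.35,-13.35,-5.77,-10.4, 3.35,-13.35,-5.77,-10.4, 3.35,-13.35,-5.77,-10.4]';  python3 -c "
from h import *
snap('wrist','w4'); snap('side','s4',2,(140,80,390,330))
x,y,a=.5,.05,np.radians(51.6)
go((.4627,.003,.016,-38.4))
c,s=np.cos(a),np.sin(a)
print(proj('wrist',[[x+c*p-s*q,y+s*p+c*q,.045] for p,q in[(.105,.07),(.105,-.07),(-.105,.07),(-.105,-.07)]]))"
```

```text
time: 11.6
eef_pos: [0.4623, 0.0022, 0.1589]
tcp_rot: [0.901, 0.435, -0.0, 0.0]
contact_force: [-0.1, -0.1, -1.0]
opening: 0.49
t 11.7 at [0.4624 0.0022 0.159 ] yaw -38.48 tilt 0.01 op 0.49 F [-0.3  0.2 -1. ] q [-0.22 -0.12  2.15 -0.    1.11  0.46]
(0.4627, 0.003, 0.016, -38.4) -> [ 0.03 -0.01  5.72] turn -0.02 rows 3.4 turnrows 0.0
[[145.39606107 -65.80555948]
 [363.26376418 -66.67407972]
 [173.05633408 229.60217582]
 [338.93518021 229.18956046]]
```

View pics/w4.png

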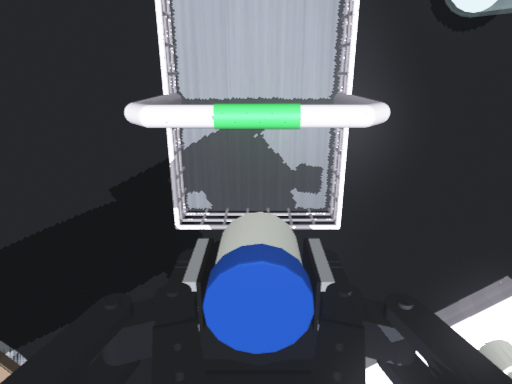

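View pics/s4.png

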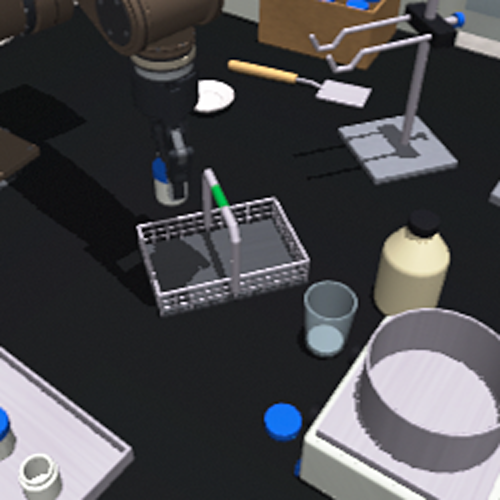

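```bash
python3 -m creep '[0,0,0.5,0, 0,0,1.6,0, 0,0,2.8,0, 0,0,3.9,0, 0,0,4.6,0, 0,0,5.0,0, 0,0,5.3,0, 0,0,5.5,0, 0,0,5.6,0, 0,0,5.66,0, 0,0,5.7,0, 0,0,5.7,0, 0,0,5.7,0]';  python3 -c "
from h import *
go((.4627,.003,.016,-38.4))"
```

```text
time: 12.78
eef_pos: [0.463, 0.0032, 0.0172]
tcp_rot: [0.9, 0.436, 0.001, 0.0]
contact_force: [0.1, 0.3, -0.6]
opening: 0.491
t 12.78 at [0.463  0.0032 0.0172] yaw -38.35 tilt 0.08 op 0.491 F [ 0.1  0.3 -0.6] q [-0.21  0.12  2.22 -0.    0.8   0.46]
(0.4627, 0.003, 0.016, -38.4) -> [-0.01 -0.    0.05] turn 0.01 rows 0.0 turnrows 0.0
```

```bash
python3 -m creep '[0,0,0.05,0,0,0,0.08,0,0,0,0.08,0]';  python3 -m creep '[0,0,0,0,0,0,0,0,0,0,0,0,0,0,0,0,0,0,-0.5,0,0,0,-1.5,0,0,0,-3,0,0,0,-4.5,0,0,0,-6,0,0,0,-7,0,0,0,-7.2,0,0,0,-7.2,0]' 50; python3 -c "
from h import *
snap('wrist','w5')
go((.4585,-.3295,.14,-90),(.4585,-.3295,.016,-90))"
```

```text
time: 13.03
eef_pos: [0.4631, 0.0032, 0.0157]
tcp_rot: [0.9, 0.436, 0.0, 0.0]
contact_force: [-1.3, 0.4, 5.1]
opening: 0.492
time: 14.03
eef_pos: [0.4638, 0.003, 0.197]
tcp_rot: [0.9, 0.436, 0.002, 0.002]
contact_force: [-0.1, -0.7, -1.0]
opening: 0.802
t 14.08 at [0.4625 0.0033 0.1946] yaw -38.35 tilt 0.05 op 0.804 F [-0.4 -0.3  0.1] q [-0.21 -0.16  2.12  0.    1.19  0.46]
(0.4585, -0.3295, 0.14, -90) -> [-10.54   8.13   2.19] turn 10.33 rows 8.1 turnrows 7.2
(0.4585, -0.3295, 0.016, -90) -> [-10.54   8.13   7.15] turn 10.33 rows 3.0 turnrows 7.2
```

View pics/w5.png

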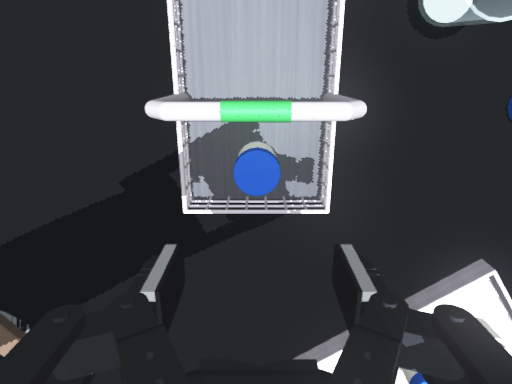

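```bash
python3 -m creep '[-0.4,0.3,0,0.4, -1.4,1.1,0,1.3, -2.6,2,0.2,2.6, -3.9,3,0.5,3.9, -5.2,4,0.8,5.2, -6.5,5,1.1,6.5, -7.8,6,1.4,7.8, -8.9,6.9,1.7,8.9, -9.8,7.6,1.9,9.8, -10.3,7.95,2.1,10.2, -10.5,8.1,2.2,10.3, -10.5,8.1,2.2,10.3, -10.5,8.1,2.2,10.3, -10.5,8.1,2.2,10.3]';  python3 -c "
from h import *
snap('wrist','w6')
go((.4585,-.329,.016,-90))
print(proj('wrist',[.4585,-.329,.054]))"
```

```text
time: 15.25
eef_pos: [0.4585, -0.3265, 0.1393]
tcp_rot: [1.0, 0.002, -0.0, -0.001]
contact_force: [-0.3, -0.5, 0.2]
opening: 0.799
t 15.3 at [ 0.4587 -0.3266  0.1397] yaw -89.71 tilt 0.02 op 0.804 F [-0.2 -0.2 -0.4] q [-0.8   0.14  1.93  0.    1.08  0.77]
(0.4585, -0.329, 0.016, -90) -> [-0.01  0.1   4.95] turn 0.06 rows 3.0 turnrows 0.0
[[259.13120652 194.09550466]]
```

View pics/w6.png

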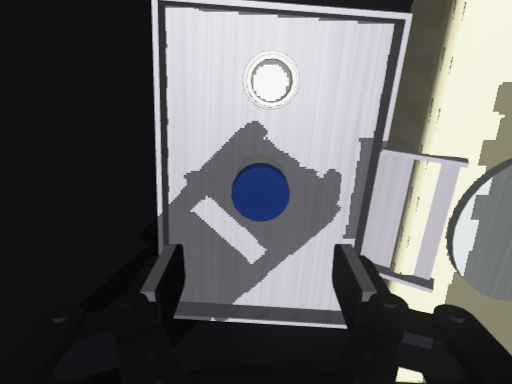

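```bash
python3 -m creep '[0,0.05,0.6,0, 0,0.05,1.8,0, 0,0.05,3,0, 0,0.05,4,0, 0,0.05,4.6,0, 0,0.05,4.9,0, 0,0.05,4.94,0, 0,0.05,4.94,0, 0,0.05,4.94,0]';  python3 -m creep '[0,0,0,0,0,0,0,0,0,0,0,0,0,0,0,0,0,0,0,0,0,0,0,0]' 255 35; python3 -c "
from h import *
go((.4585,-.33,.18,-90),(.5373,.097,.18,-38.4),(.5373,.097,.016,-38.4))"
```

```text
time: 16.05
eef_pos: [0.4595, -0.33, 0.0178]
tcp_rot: [1.0, 0.002, 0.001, 0.001]
contact_force: [-0.2, -0.3, 0.2]
opening: 0.803
time: 16.55
eef_pos: [0.4591, -0.3301, 0.0177]
tcp_rot: [1.0, 0.001, 0.001, 0.001]
contact_force: [-1.3, 1.5, 6.2]
opening: 0.49
t 16.55 at [ 0.4591 -0.3301  0.0177] yaw -89.86 tilt 0.11 op 0.49 F [-1.3  1.5  6.2] q [-0.8   0.32  1.97  0.    0.85  0.77]
(0.4585, -0.33, 0.18, -90) -> [-0.02  0.   -6.49] turn 0.03 rows 3.9 turnrows 0.0
(0.5373, 0.097, 0.18, -38.4) -> [  3.18 -17.07  -6.51] turn -10.29 rows 10.4 turnrows 7.2
(0.5373, 0.097, 0.016, -38.4) -> [  3.17 -17.08   0.05] turn -10.29 rows 3.9 turnrows 7.2
```

```bash
python3 -m creep '[0,0,-0.5,0, 0,0,-1.5,0, 0,0,-3,0, 0,-0.1,-4.5,0, 0.1,-0.5,-5.8,-0.3, 0.3,-1.8,-6.4,-1.2, 0.65,-3.4,-6.5,-2.1, 0.95,-5,-6.5,-3.1, 1.2,-6.6,-6.5,-4.1, 1.5,-8.2,-6.5,-5, 1.8,-9.8,-6.5,-6, 2.1,-11.4,-6.5,-7, 2.4,-13,-6.5,-8, 2.7,-14.5,-6.5,-8.9, 2.95,-15.8,-6.5,-9.7, 3.1,-16.7,-6.5,-10.2, 3.17,-17,-6.5,-10.3, 3.18,-17.07,-6.5,-10.3, 3.18,-17.07,-6.5,-10.3, 3.18,-17.07,-6.5,-10.3]';  python3 -c "
from h import *
snap('wrist','w7'); snap('side','s7',2,(140,80,390,330))
go((.5373,.097,.018,-38.4))"
```

```text
time: 18.22
eef_pos: [0.5366, 0.0964, 0.1786]
tcp_rot: [0.9, 0.435, -0.0, 0.0]
contact_force: [0.1, -0.3, -1.3]
opening: 0.491
t 18.32 at [0.5367 0.0961 0.1786] yaw -38.48 tilt 0.02 op 0.486 F [ 0.1 -0.1 -1.7] q [-0.01  0.05  1.94 -0.    1.15  0.66]
(0.5373, 0.097, 0.018, -38.4) -> [ 0.04 -0.    6.42] turn -0.02 rows 3.9 turnrows 0.0
```

View pics/w7.png

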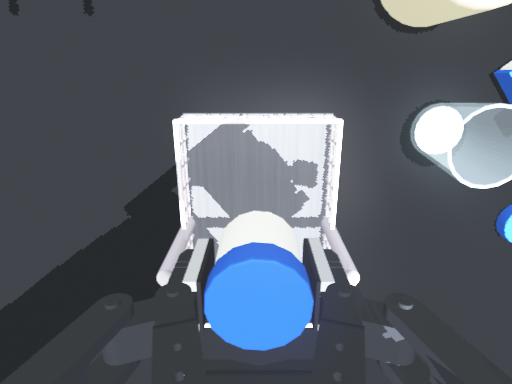

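View pics/s7.png

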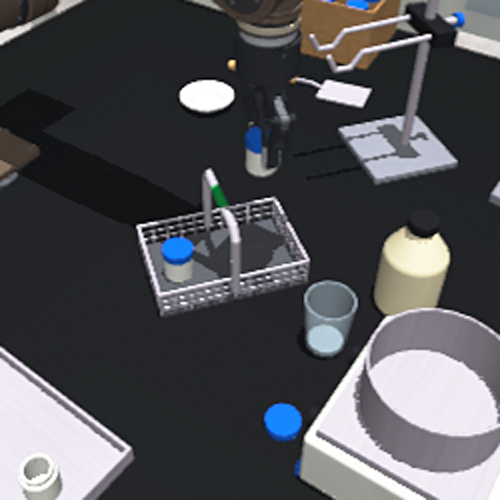

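```bash
python3 -m creep '[0.1,0,0.5,0, 0.1,0,1.6,0, 0.1,0,2.8,0, 0.1,0,4.0,0, 0.1,0,5.0,0, 0.1,0,5.6,0, 0.1,0,6.0,0, 0.1,0,6.2,0, 0.1,0,6.3,0, 0.1,0,6.36,0, 0.1,0,6.4,0, 0.1,0,6.4,0, 0.1,0,6.43,0, 0.1,0,6.45,0, 0.1,0,6.45,0]';  python3 -c "
from h import *
go((.5373,.097,.018,-38.4))"
```

```text
time: 19.57
eef_pos: [0.5386, 0.0995, 0.0177]
tcp_rot: [0.9, 0.436, 0.0, 0.0]
contact_force: [0.4, 0.5, 0.2]
opening: 0.494
t 19.57 at [0.5386 0.0995 0.0177] yaw -38.35 tilt 0.04 op 0.494 F [0.4 0.5 0.2] q [-0.    0.29  2.01 -0.    0.84  0.67]
(0.5373, 0.097, 0.018, -38.4) -> [-0.11  0.02 -0.01] turn 0.01 rows 0.1 turnrows 0.0
```

```bash
python3 -m creep '[0,0,0.04,0,0,0,0.04,0]';  python3 -m creep '[0,0,0,0,0,0,0,0,0,0,0,0,0,0,0,0,0,0,-0.5,0,0,0,-1.5,0,0,0,-3,0,0,0,-4.5,0,0,0,-6,0,0,0,-7,0,0,0,-7.2,0,0,0,-7.2,0,0,0,-7.2,0]' 50; python3 -c "
from h import *
snap('wrist','w8')
go((.5,.05,.19,51.6),(.5,.05,.1075,51.6))"
```

```text
time: 19.73
eef_pos: [0.5387, 0.0995, 0.0177]
tcp_rot: [0.9, 0.436, -0.0, -0.0]
contact_force: [-2.7, 0.2, 6.1]
opening: 0.491
time: 20.82
eef_pos: [0.5378, 0.0994, 0.196]
tcp_rot: [0.9, 0.436, -0.0, -0.0]
contact_force: [0.9, 0.1, -0.8]
opening: 0.808
t 20.87 at [0.5372 0.0994 0.1947] yaw -38.36 tilt 0.17 op 0.806 F [-0.2 -0.1 -0.6] q [-0.    0.04  1.93 -0.    1.18  0.67]
(0.5, 0.05, 0.19, 51.6) -> [-2.47  0.06  0.19] turn -17.99 rows 1.5 turnrows 12.6
(0.5, 0.05, 0.1075, 51.6) -> [-2.47  0.07  3.49] turn -17.99 rows 2.0 turnrows 12.6
```

View pics/w8.png

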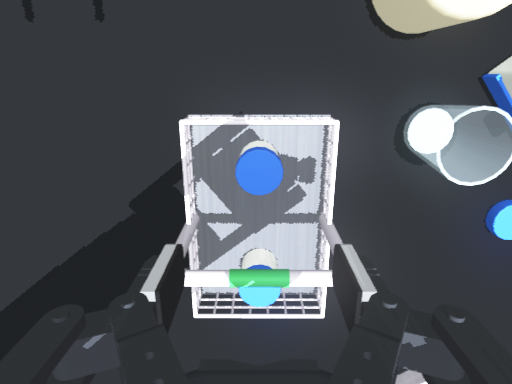

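Both jars stand upright in the basket, at (259,170) and (260,285) either side of the green sleeve. Now I'll go to the bar.

```bash
python3 -m creep '[-0.3,0,0.1,-1, -0.7,0,0.19,-2.4, -1.1,0,0.19,-3.8, -1.5,0,0.19,-5.2, -1.9,0,0.19,-6.6, -2.2,0,0.19,-8, -2.4,0,0.19,-9.4, -2.47,0.06,0.19,-10.8, -2.47,0.06,0.19,-12.2, -2.47,0.06,0.19,-13.6, -2.47,0.06,0.19,-15, -2.47,0.06,0.19,-16.4, -2.47,0.06,0.19,-17.5, -2.47,0.06,0.19,-18, -2.47,0.06,0.19,-18, -2.47,0.06,0.19,-18, -2.47,0.06,0.19,-18]' 0;  python3 -c "
from h import *
snap('wrist','w9'); snap('top','t9',6,(205,160,315,260))
go((.5,.05,.1075,51.6))
print(proj('wrist',[.5,.05,.131]))"
```

```text
time: 22.28
eef_pos: [0.5005, 0.0501, 0.1902]
tcp_rot: [0.329, 0.944, -0.0, -0.001]
contact_force: [0.4, -0.8, 0.2]
opening: 0.997
t 22.38 at [0.5008 0.0501 0.1909] yaw 51.61 tilt 0.08 op 1.0 F [-0.1 -1.1 -0.8] q [-0.1  -0.06  2.03 -0.    1.17 -1.  ]
(0.5, 0.05, 0.1075, 51.6) -> [ 0.02 -0.02  3.33] turn 0.0 rows 2.0 turnrows 0.0
[[258.62889863 202.63169331]]
```

View pics/w9.png

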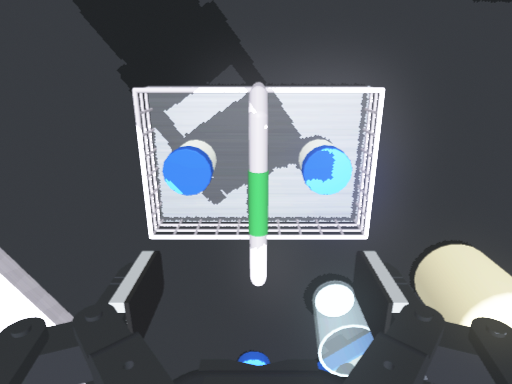

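```bash
python3 -m creep '[0,0,1.2,0, 0,0,2.4,0, 0,0,3.1,0, 0,0,3.33,0, 0,0,3.33,0,0,0,3.33,0]' 0 80; python3 -m creep '[0,0,0,0, 0,0,0,0, 0,0,0,0, 0,0,0,0, 0,0,0,0, 0,0,0,0, 0,0,0,0, 0,0,0,0, 0,0,0,0]' 255 80;  python3 - <<'E'
from fit import *
T=lambda u,v:z(u,v,5,40,140); S=lambda u,v:z(u,v,5,260,60)
pts=[("side",P,uv) for P,uv in [((-.024,-.032,.222),S(221,241)),((-.024,.032,.222),S(180,188)),((.06,-.075,.014),S(340,550)),((.06,.075,.014),S(245,422)),((.21,-.075,.014),S(543,503)),((-.012,-.032,.2),S(240,275)),((-.012,.032,.2),S(200,221)),((.012,-.032,.2),S(275,268))]]
pt=[("top",(-.024,-.032,.222),T(525,316)),("top",(-.024,.032,.222),T(442,420)),("top",(.06,-.075,.014),T(567,203)),("top",(.21,-.075,.014),T(382,60))]
for q in (pt,pts,pts+pt+pt): print(fit(q,[.508,.333,.9])[0])
x,y,w=fit(pts+pt+pt,[.508,.333,.9])[0]; c,s=np.cos(w),np.sin(w)
W=np.degrees(w)
p=lambda d,zz:(x-d*c,y-d*s,zz,W)
go((.5,.05,.2255,W),p(.13,.2255),p(0,.2255),p(0,.1925))
E
```

```text
time: 22.88
eef_pos: [0.5017, 0.05, 0.109]
tcp_rot: [0.329, 0.944, 0.0, 0.0]
contact_force: [0.7, 0.1, 0.1]
opening: 1.0
time: 23.63
eef_pos: [0.5012, 0.0499, 0.1088]
tcp_rot: [0.328, 0.945, -0.0, -0.0]
contact_force: [-2.0, -0.4, 5.0]
opening: 0.105
[0.50749236 0.33391518 0.90330703]
[0.50369445 0.3387348  0.89848494]
[0.5065946  0.33437166 0.90321492]
t 23.63 at [0.5012 0.0499 0.1088] yaw 51.66 tilt 0.03 op 0.105 F [-2.  -0.4  5. ] q [-0.1   0.05  2.09 -0.    1.   -1.  ]
(0.5, 0.05, 0.2255, np.float64(51.75040298351491)) -> [ 0.04 -0.03 -4.67] turn -0.02 rows 2.8 turnrows 0.0
(np.float64(0.4261131045715404), np.float64(0.23227989427957024), 0.2255, np.float64(51.75040298351491)) -> [ 6.88  3.86 -4.67] turn -0.02 rows 4.7 turnrows 0.0
(np.float64(0.506594599932681), np.float64(0.3343716613542698), 0.2255, np.float64(51.75040298351491)) -> [ 6.89  9.06 -4.68] turn -0.02 rows 3.1 turnrows 0.0
(np.float64(0.506594599932681), np.float64(0.3343716613542698), 0.1925, np.float64(51.75040298351491)) -> [ 6.89  9.06 -3.36] turn -0.02 rows 0.8 turnrows 0.0
```

```bash
python3 -m creep '[0,0,-0.2,0, 0,0,-0.6,0, 0,0,-1.1,0, 0,0,-1.7,0, 0,0,-2.4,0, 0,0,-3.1,0, 0,0,-3.7,0, 0,0,-4.2,0, 0.1,0.05,-4.6,0, 0.3,0.2,-4.75,0, 0.7,0.4,-4.77,0, 1.2,0.7,-4.77,0, 1.8,1,-4.77,0, 2.4,1.35,-4.77,0, 3,1.7,-4.77,0, 3.6,2,-4.77,0, 4.2,2.35,-4.77,0, 4.8,2.7,-4.77,0, 5.3,3,-4.77,0, 5.8,3.25,-4.77,0]'; python3 -m creep '[0.4,0.25,0,0, 0.75,0.45,0,0, 1,0.57,0,0, 1.08,0.61,0,0, 1.08,0.61,0,0, 1.08,0.61,0,0, 1.08,0.61,0,0]'; python3 - <<'E'
from h import *
snap('side','s10',2,(180,20,430,270)); snap('wrist','w10'); snap('top','t10',4,(40,130,240,270))
x,y,w=.5066,.3344,.9032; c,s=np.cos(w),np.sin(w)
go((x,y,.228,51.75),(x,y,.1938,51.75))
K=ci('wrist')
for P in [(-.024,-.032,.222),(-.024,.032,.222),(-.012,.032,.2),(-.012,-.032,.2)]:
    print(P,proj('wrist',[x+c*P[0]-s*P[1],y+s*P[0]+c*P[1],P[2]])[0].round(0))
E
```

```text
time: 25.3
eef_pos: [0.436, 0.2053, 0.226]
tcp_rot: [0.328, 0.945, -0.001, -0.001]
contact_force: [0.4, 0.3, -3.7]
opening: 0.107
time: 25.88
eef_pos: [0.4265, 0.232, 0.2276]
tcp_rot: [0.329, 0.944, -0.0, 0.0]
contact_force: [1.1, -0.7, -3.8]
opening: 0.108
t 26.03 at [0.4264 0.232  0.2276] yaw 51.6 tilt 0.01 op 0.11 F [ 0.5  0.5 -4.5] q [ 0.29 -0.14  2.03 -0.    1.25 -0.61]
(0.5066, 0.3344, 0.228, 51.75) -> [ 0.03  5.2  -0.02] turn -0.03 rows 3.1 turnrows 0.0
(0.5066, 0.3344, 0.1938, 51.75) -> [0.03 5.2  1.35] turn -0.03 rows 0.8 turnrows 0.0
(-0.024, -0.032, 0.222) [462. 297.]
(-0.024, 0.032, 0.222) [489. 181.]
(-0.012, 0.032, 0.2) [484. 168.]
(-0.012, -0.032, 0.2) [461. 273.]
```

View pics/s10.png

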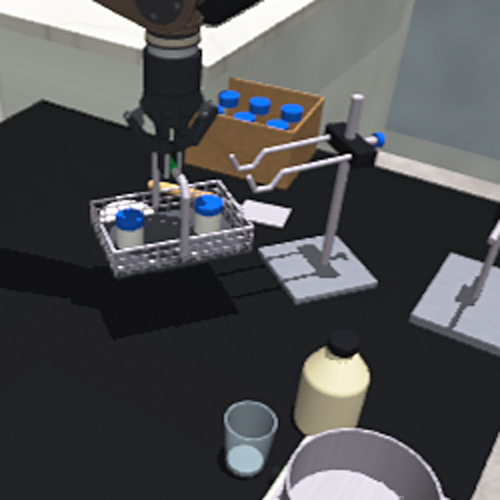

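View pics/t10.png

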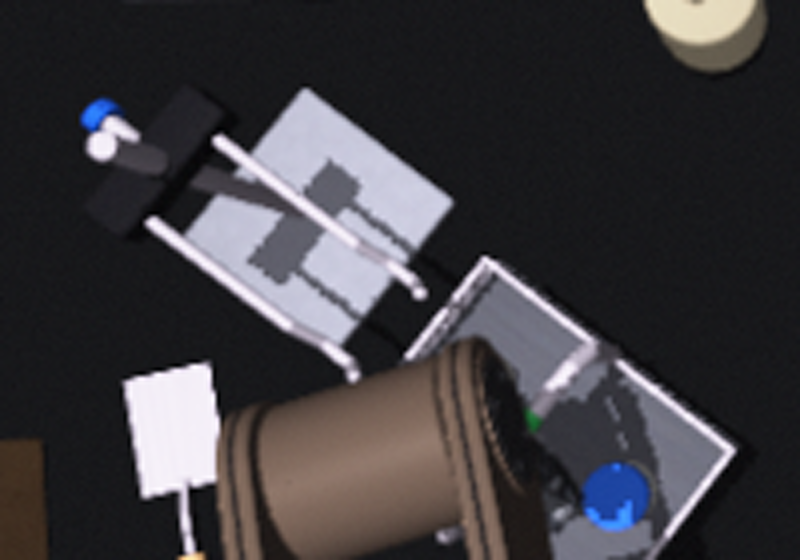

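View pics/w10.png

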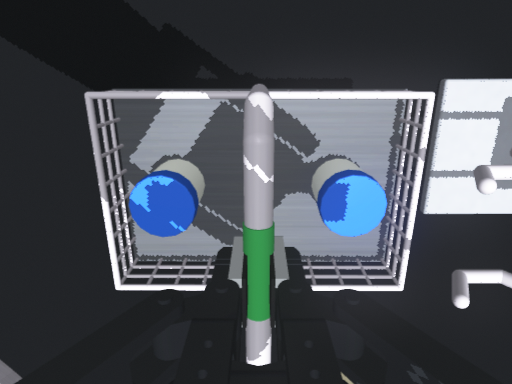

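```bash
python3 -m creep '[0,0.15,0,0, 0,0.5,0,0, 0,0.95,0,0, 0,1.45,0,0, 0,1.95,0,0, 0,2.45,0,0, 0,2.95,0,0, 0,3.45,0,0, 0,3.95,0,0, 0,4.4,0,0, 0,4.75,0,0, 0.03,5,0,0, 0.03,5.15,0,0, 0.03,5.2,0,0, 0.03,5.2,0,0, 0.03,5.2,0,0]'; python3 - <<'E'
from h import *
snap('side','s11',4,(220,40,390,180)); snap('wrist','w11')
x,y,w=.5066,.3344,.9032
go((x,y,.1938,51.75))
E
```

```text
time: 27.37
eef_pos: [0.5061, 0.3347, 0.2275]
tcp_rot: [0.329, 0.944, -0.0, -0.0]
contact_force: [-0.3, -0.3, -3.8]
opening: 0.108
t 27.47 at [0.506  0.3346 0.2276] yaw 51.64 tilt 0.01 op 0.109 F [-1.   0.2 -4.7] q [ 0.42  0.14  1.75 -0.    1.25 -0.48]
(0.5066, 0.3344, 0.1938, 51.75) -> [-0.02  0.01  1.35] turn -0.02 rows 0.8 turnrows 0.0
```

View pics/s11.png

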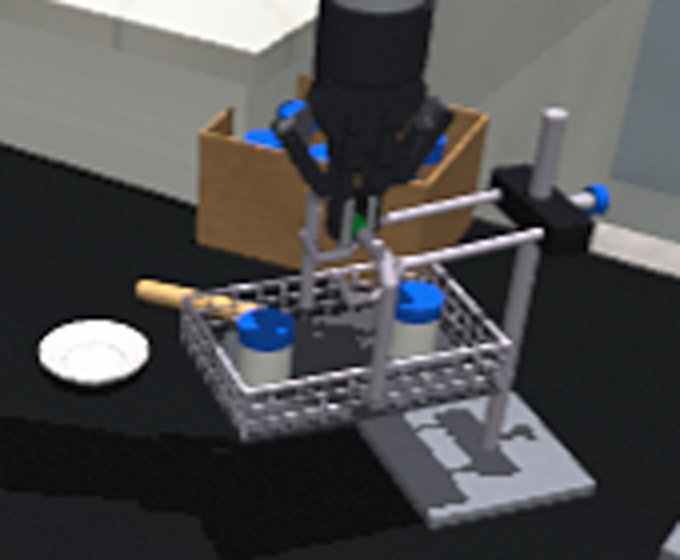

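View pics/w11.png

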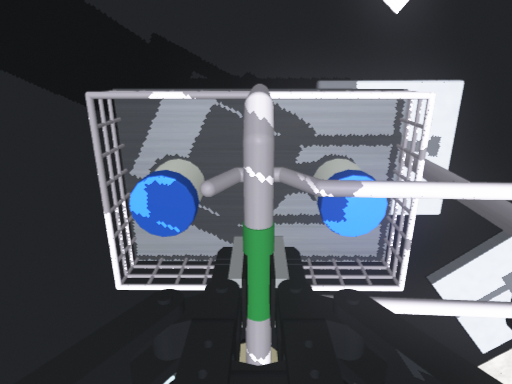

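```bash
python3 -m creep '[0,0,0.15,0, 0,0,0.45,0, 0,0,0.75,0, 0,0,1.0,0, 0,0,1.15,0, 0,0,1.25,0, 0,0,1.3,0, 0,0,1.33,0, 0,0,1.35,0,0,0,1.35,0,0,0,1.35,0]'; python3 - <<'E'
from h import *
snap('side','s12',4,(220,40,390,180)); 
go((.5066,.3344,.1938,51.75))
E
```

```text
time: 28.38
eef_pos: [0.5064, 0.335, 0.1942]
tcp_rot: [0.328, 0.945, 0.0, 0.0]
contact_force: [0.7, -0.1, -4.4]
opening: 0.107
t 28.43 at [0.5065 0.335  0.1942] yaw 51.65 tilt 0.04 op 0.112 F [ 0.1 -0.4 -4.1] q [ 0.42  0.17  1.78  0.    1.19 -0.48]
(0.5066, 0.3344, 0.1938, 51.75) -> [-0.02 -0.01  0.02] turn -0.02 rows 0.0 turnrows 0.0
```

View pics/s12.png

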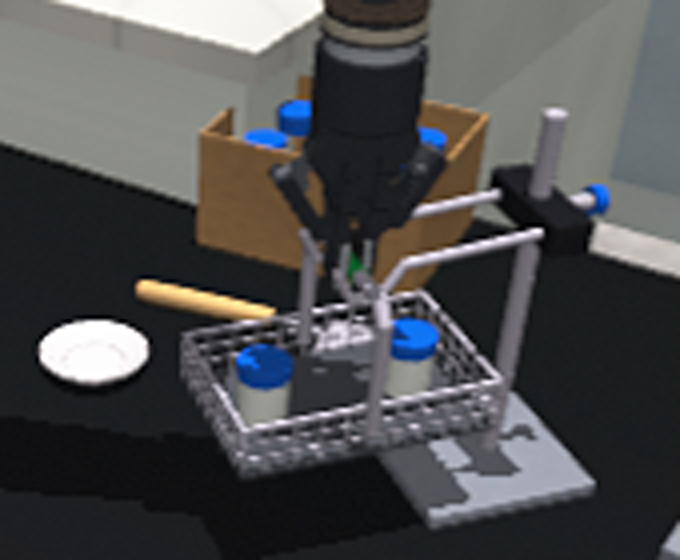

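Not yet carried by the hook (still −4 N); lower in small steps until the load comes off.

```bash
python3 -m creep '[0,0,0.05,0, 0,0,0.1,0, 0,0,0.1,0, 0,0,0.1,0]'; python3 -m creep '[0,0,0.03,0, 0,0,0.06,0, 0,0,0.06,0]'
```

```text
time: 28.77
eef_pos: [0.5067, 0.3351, 0.1933]
tcp_rot: [0.328, 0.945, 0.0, 0.001]
contact_force: [-4.2, -2.5, 6.1]
opening: 0.108
time: 29.02
eef_pos: [0.5068, 0.3351, 0.1932]
tcp_rot: [0.328, 0.945, 0.0, 0.001]
contact_force: [-6.8, -3.2, 11.0]
opening: 0.11
```

```bash
python3 -m creep '[0,0,-0.06,0,0,0,-0.06,0]'; python3 -m creep '[0,0,-0.06,0,0,0,-0.06,0,0,0,-0.06,0,0,0,-0.06,0,0,0,-0.06,0,0,0,-0.06,0,0,0,-0.06,0]' 90;  python3 - <<'E'
from h import *
snap('side','s13',4,(220,40,390,180)); snap('wrist','w13')
go((.5066,.3344,.30,51.75))
E
```

```text
time: 29.18
eef_pos: [0.5067, 0.3351, 0.1933]
tcp_rot: [0.328, 0.945, 0.001, 0.001]
contact_force: [-4.2, -2.4, 6.6]
opening: 0.108
time: 29.77
eef_pos: [0.5063, 0.3349, 0.1926]
tcp_rot: [0.329, 0.945, -0.0, -0.0]
contact_force: [1.1, -0.2, -0.6]
opening: 0.652
t 29.87 at [0.5063 0.3349 0.1927] yaw 51.64 tilt 0.0 op 0.645 F [ 0.1 -0.8 -0.8] q [ 0.42  0.17  1.78  0.    1.18 -0.48]
(0.5066, 0.3344, 0.3, 51.75) -> [-0.02 -0.01 -4.29] turn -0.02 rows 2.6 turnrows 0.0
```

View pics/s13.png

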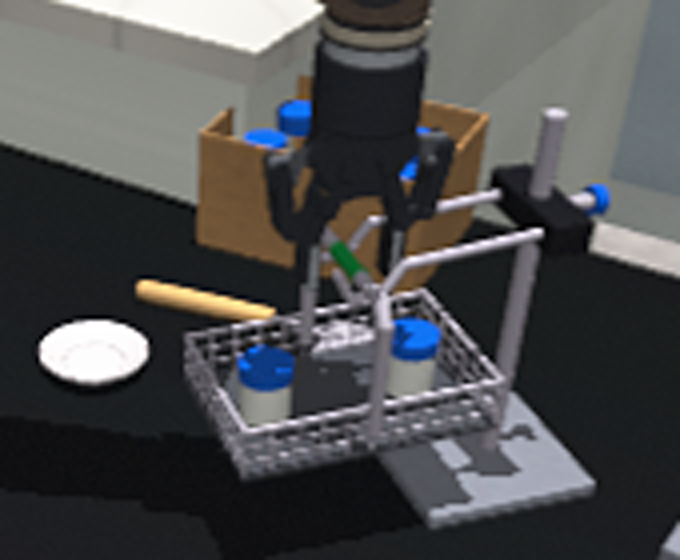

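View pics/w13.png

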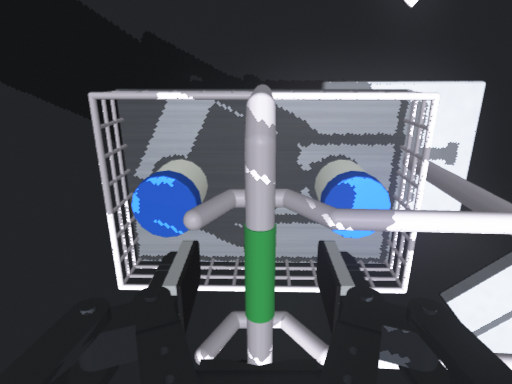

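```bash
python3 -m creep '[0,0,-0.3,0, 0,0,-1,0, 0,0,-2,0, 0,0,-3.2,0, 0,0,-4.4,0, 0,0,-5.4,0, 0,0,-5.8,0, 0,0,-6,0, 0,0,-6,0, 0,0,-6,0, 0,0,-6,0, 0,0,-6,0]';  python3 - <<'E'
from h import *
snap('side','s14',1.5); snap('wrist','w14'); snap('top','t14',1.5)
go((.5066,.3344,.30,51.75))
E
```

```text
time: 30.87
eef_pos: [0.5057, 0.3346, 0.3404]
tcp_rot: [0.329, 0.944, -0.001, -0.001]
contact_force: [-0.1, -0.3, 0.2]
opening: 0.647
t 31.02 at [0.506  0.3348 0.3416] yaw 51.65 tilt 0.12 op 0.645 F [-0.2  0.5 -0.1] q [ 0.42  0.08  1.62 -0.    1.45 -0.48]
(0.5066, 0.3344, 0.3, 51.75) -> [-0.03  0.01  1.66] turn -0.02 rows 1.0 turnrows 0.0
```

View pics/s14.png

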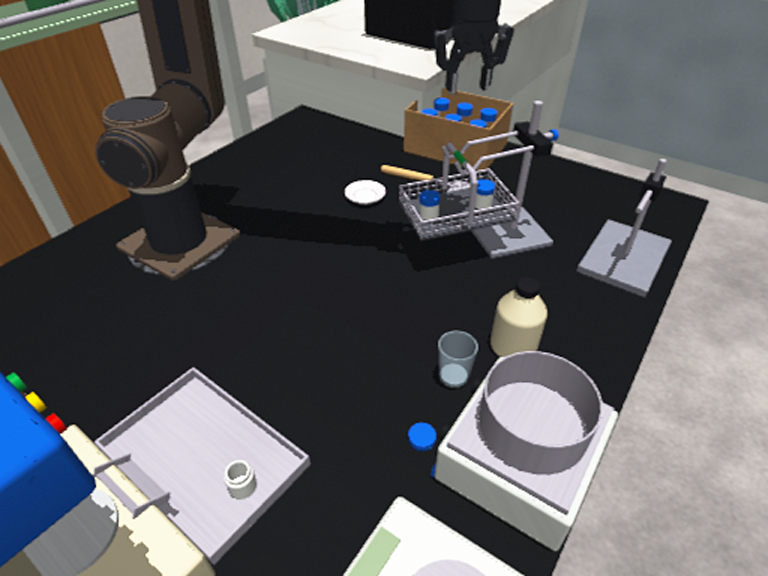

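View pics/w14.png

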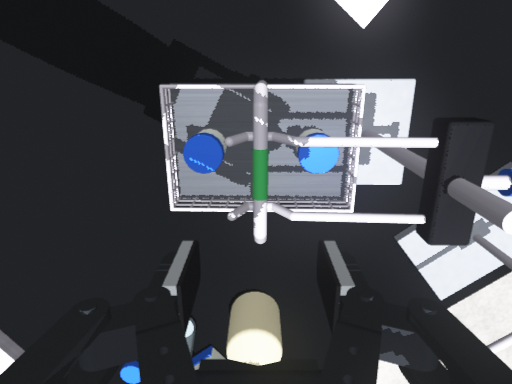

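View pics/t14.png

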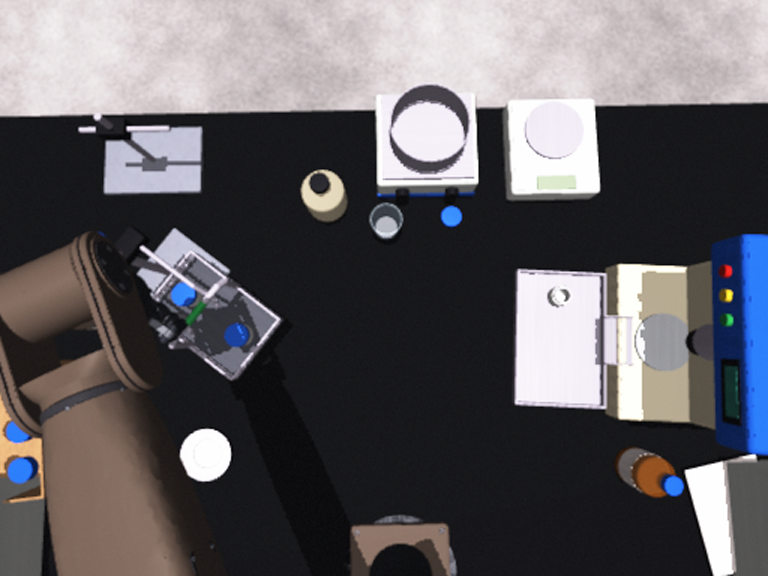

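```bash
python3 -c "
from plant import ctrl
print(ctrl.sign_off(), ctrl.get_state()['time'])"
```

```text
the job is handed in; nothing more can be done
the job is handed in; nothing more can be done
```

The job is done and handed in at about 31 s of the 72 s allowed. Both capped jars stand upright in the basket, one on each side of the handle, and the basket hangs by its bar in the double hook.

- **Basket moved first:** the basket's near half was out of the arm's reach. I lifted the empty basket by its handle and set it back on the bench, a little farther out and turned to match the stand. Then I placed the jars and hung it.
- **Last checks:** the last pictures show the bar in the low flats of both prongs and the gripper open about 150 mm above where it let go. The force reading there was about zero. The open jar stands in the tray, and the beaker, cream bottle and loose cap look where they started, judged by eye.
- **Disagreements:** the camera views differed by about 2 to 5 mm on the jar and hook positions. The grasps and the hook took that up. When the bar first met the hook it was pressed down briefly with about 15 N, and I eased that off before opening the gripper.

No check failed.

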